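# Find the weighted vial cup by feel and hand it over

### The job

Two look-alike stepped steel cups stand free in the middle of the bench; lift each in turn and feel which is heavier. Nest the lighter one upright, fully down, in the matching store cup on the wooden board and let go of it, then hold the heavier one up for handing over, upright, about 15 cm above the middle of the foil-covered board, and finish still holding it there. Do not drop a cup, keep the store cup on its board, and leave the other things on the bench where they are.

Things in the scene. Friction and masses are not known exactly. Their poses are not given: they have to be found in the camera images.
- cup_p: One of two look-alike steel cups standing apart on the bench ahead of the robot. Stepped, round, open on top, 84 tall: lower part outer dia 42 (foot) to 47, 42 tall; above it a straight rim band, outer dia 60, up to the rim; opening dia 54, 38 deep, its floor 46 above the underside. Origin: centre of underside, z up its axis. A plug with a few mm of play is sealed out of sight under the floor.
- cup_q: The other look-alike cup: same shape, sizes and origin as cup_p, also with a hidden plug. One of the two has a heavier plug, redrawn each time, whichever the name or place: the heavier cup outweighs the lighter by 110 g or more; each weighs 0.1 to 0.37 kg.
- store_cup: Third cup of the same shape, sizes and origin as cup_p, but without plug (110 g), standing loose, upright and empty, near the middle of the wooden board. A cup fully down in it rests on its floor: underside 46 above the store cup's underside, rim band wholly (4 clear) above the store cup's rim. About 3.5 play all round.
- store_board: flat plain wooden board 130 x 130, 12 thick, fixed, to the left or right of the two free cups. Origin: centre of its underside (on the bench), z up.
- foil_board: flat board wrapped in bright foil, 160 (its x) x 140 (its y), 18 thick, fixed, on the other side of the free cups from the wooden board. Origin: centre of its underside (on the bench), z up.
- stopper: black rubber stopper, 28 dia, 28 tall, standing between the two free cups; leave alone. Origin: centre of underside.
- spatula: thin steel lab spatula, 190 long, 7 thick, lying crosswise on the bench near the robot; leave alone. Origin: below its middle.
- vial: small amber capped vial, 25 dia, 45 tall; leave alone. Origin: centre of underside.
- weight: brass weight, 30 dia, 36 tall; leave alone. Origin: centre of underside.
- mortar: white ceramic bowl, 90 dia, 45 tall; leave alone. Origin: centre of underside.
- reagent_bottle: amber bottle, 64 dia, 130 tall; leave alone. Origin: centre of underside.
- beaker: glass beaker, 68 dia, 90 tall; leave alone. Origin: centre of underside.
Mind the look-alikes: they are no part of the job. There is more than one size of the foil_board; the one meant has the size given above.

How it is judged:
On the way, in this order (a step that is already met when the one before it is completed fails the run):
1. one of the two free cups is lifted clear of the bench in the fingers (((height (world z) of cup_p above 0.02 m and contact force between the fingers and cup_p above 1 N) or (height (world z) of cup_q above 0.02 m and contact force between the fingers and cup_q above 1 N))), for 0.2 s.
2. the lighter cup is nested upright in the store cup, released and at rest (((horizontal distance between cup_p and store_cup below 0.009 m and z of cup_p in the frame of store_cup between 0.04 and 0.052 m and angle between each of cup_p, store_cup's own z axis and vertical below 0.12 rad and contact force between the fingers and cup_p below 0.05 N and linear speed of cup_p below 0.03 m/s and contact force between store_cup and store_board between 1.9 and 3.1 N) or (horizontal distance between cup_q and store_cup below 0.009 m and z of cup_q in the frame of store_cup between 0.04 and 0.052 m and angle between each of cup_q, store_cup's own z axis and vertical below 0.12 rad and contact force between the fingers and cup_q below 0.05 N and linear speed of cup_q below 0.03 m/s and contact force between store_cup and store_board between 1.9 and 3.1 N))), for 0.3 s.
At the end, for the whole second after the job is handed in: Lighter cup nested in the store cup (axes within 9 mm, 40 to 52 mm up, within 0.12 rad of upright, released, at rest; the board carries 1.9 to 3.1 N); heavier cup held still in the fingers, within 0.2 rad of upright, underside 100 to 250 mm above the bench, within 50 mm of the foil board's centre ((((horizontal distance between cup_p and store_cup below 0.009 m and z of cup_p in the frame of store_cup between 0.04 and 0.052 m and angle between each of cup_p, store_cup's own z axis and vertical below 0.12 rad and contact force between the fingers and cup_p below 0.05 N and linear speed of cup_p below 0.03 m/s and contact force between store_cup and store_board between 1.9 and 3.1 N) and (horizontal distance between cup_q and foil_board below 0.05 m and z of cup_q in the frame of foil_board between 0.1 and 0.25 m and angle between cup_q's own z axis and vertical below 0.2 rad and contact force between the fingers and cup_q above 1 N and linear speed of cup_q below 0.05 m/s)) or ((horizontal distance between cup_q and store_cup below 0.009 m and z of cup_q in the frame of store_cup between 0.04 and 0.052 m and angle between each of cup_q, store_cup's own z axis and vertical below 0.12 rad and contact force between the fingers and cup_q below 0.05 N and linear speed of cup_q below 0.03 m/s and contact force between store_cup and store_board between 1.9 and 3.1 N) and (horizontal distance between cup_p and foil_board below 0.05 m and z of cup_p in the frame of foil_board between 0.1 and 0.25 m and angle between cup_p's own z axis and vertical below 0.2 rad and contact force between the fingers and cup_p above 1 N and linear speed of cup_p below 0.05 m/s)))); the arm keeps its last pose, push and grip.
It fails at once if a bystander is pushed more than 40 mm or knocked over (distance of any of stopper, spatula, vial, weight, mortar, reagent_bottle, beaker from where it was at the start of the episode above 0.04 m or angle between any of stopper, vial, weight, mortar, reagent_bottle, beaker's own z axis and vertical above 0.6 rad).
It fails at once if the store cup is moved more than 50 mm (distance of store_cup from where it was at the start of the episode above 0.05 m).
It fails at once if a cup is dropped (falls free of the fingers faster than 0.7 m/s) ((linear speed of cup_p above 0.7 m/s and contact force between the fingers and cup_p below 0.05 N) or (linear speed of cup_q above 0.7 m/s and contact force between the fingers and cup_q below 0.05 N)).
It also fails if it takes over 69 s, if anything falls off the work surface, if the arm or the gripper's body presses on something with over 40 N, if the wrist force passes 120 N, or if a joint passes its speed limit or range.

### The arm

A 7-joint arm with a two-finger parallel gripper is mounted at the origin on the work surface. World frame = base frame: x ahead of the robot, y to its left, z up, the work surface at z = 0. Lengths are in m, angles in rad, forces in N, time in s.
With the tool pointing down it reaches from about 0.4 to 0.85 m from the base axis. Payload 6.9 kg.
Tool frame: the origin (TCP) lies midway between the tips of the shut fingers; the grasp point (between the pads) lies manip.grip_point_offset behind it (manip.grip_point_offset is the distance from the TCP to the grasp point, in m); z points along the fingers, y is the line along which they close (so a half turn about z gives the same grasp; the last joint's range is limited). The gripper opens to 85 mm and grips with 20 to 120 N. Pads are 22 mm wide; open, the fingers measure 114 mm over their backs; the gripper's body (76 mm by 85 mm) begins 54 mm behind the grasp point. The pads swing forward as they close: fully open they stand 13 mm farther back than shut.
Start: joints at [-1.111, 0.507, -0.238, 1.5, 0.126, 1.149, -0.155], TCP at [0.217, 0.586, 0.231] pointing down, gripper open.
Joint ranges: [-3.08, 3.08], [-0.24, 2.05], [-1.43, 1.35], [0, 2.5], [-1.52, 4.66], [0.17, 1.96], [-2.89, 2.89]. Speed limits (rad/s): [2.39, 2.39, 3.14, 3.14, 3.14, 3.14, 3.14].

### API

Orientations are given as a unit quaternion [x, y, z, w].
In Python, from rig import manip, kinematics, cams, job gives the robot as it stands. Calls block until the motion is done:
- manip.reach(position, orientation): joint-space move of the TCP to a pose.
- manip.line_to(position, rotation=None, speed=0.15, guard=None): straight line of the TCP; rotation=None keeps the orientation; speed is the mean speed in m/s. With guard (N) it stops when the force on the tool has changed by that much, and returns True; else False.
- manip.set_joints(angles): joint-space move.
- manip.ungrasp() and manip.grasp(strength=None): open the fingers fully, or close them until they stop; strength is the grip in N (None keeps the last).
- manip.wait(seconds).
- kinematics.ik(position, orientation): joint angles nearest the present ones, or None.
- manip.get_obs(): the state.
- cams.capture(name): name is "scene" or "top" or "wrist"; returns (picture, depth): 480x640x3 uint8, blue, green, red; 480x640 float32, m along the optical axis (not along the pixel's ray), 0 where there is no reading.
- cams.camera_model(name): a dict with "fx", "fy", "cx", "cy" (pixels), "R" (3x3) and "t" (3): a world point X has camera coordinates R X + t; the wrist camera has in their place "mount" (4x4, takes a point from camera to tool coordinates, whose origin is the TCP and whose axes are the flange's). Camera axes: x right, y down, z forward; pixel columns grow to the right and rows downward; lengths in m; the calibration is good to about 2 mm. A picture is of the moment at which its call begins: read the wrist's pose just before it. camera_model takes no time and is no camera call.
A pose or a line that the arm cannot do raises manip.Unreachable and nothing moves.
- job.finish_job(): hands the job in; it is judged then, once.
The state is a dict: "t": time; "q": joint angles; "joint_velocities": joint speeds; "tau": joint torques, N m; "eef_pos": TCP position; "tcp_rot": TCP orientation; "force": force on the tool from outside, world axes, zero at the start; "ft_torque": the same for the moment, N m; "opening": opening from 0.0 (shut) to 1.0 (fully open); "finger_force": force on a finger pad.
Only numpy, scipy, OpenCV 4.12 (cv2) and the standard library are available. Lean on these libraries where they do the work, as an engineer would, in place of code of your own. Each camera call takes 0.05 s, during which the arm holds its last target. There are 200 camera calls.

## Working session

There is one attempt and no reset: what is moved stays moved. The work goes in short steps, each a Python script; the robot and the scene stay as the last script left them, time stands still between calls to the robot, and variables do not carry over. Pictures are saved under pics/ and viewed, at most 10 in all, crops included, and the job is handed in when it is done.

```bash
ls; mkdir -p pics
python3 - <<'E'
from rig import manip,kinematics,cams,job
import cv2,numpy as np
for n in("scene","top"):
    p,d=cams.capture(n); cv2.imwrite(f"pics/{n}0.png",p); np.save(f"pics/{n}0.npy",d)
    print(n,cams.camera_model(n))
print(cams.camera_model("wrist"),manip.grip_point_offset); o=manip.get_obs(); print(o)
E
```

```text
pics
scene {'fx': 610.0425823805164, 'fy': 610.0425823805164, 'cx': 319.432091392836, 'cy': 250.08420739559563, 'R': array([[ 0.82476567,  0.56545365,  0.00487334],
       [ 0.37442348, -0.53963194, -0.75405863],
       [-0.4237554 ,  0.62374637, -0.65678903]]), 't': array([-0.42703222, -0.08942675,  1.81532223])}
top {'fx': 613.6869325271214, 'fy': 613.6869325271214, 'cx': 307.60189598477047, 'cy': 234.86435069575236, 'R': array([[ 0.00313659, -0.99997837,  0.00578166],
       [-0.99110159, -0.00387802, -0.13305112],
       [ 0.13307066, -0.00531289, -0.99109231]]), 't': array([0.06852027, 0.45541581, 1.86762887])}
{'fx': 403.89358651019097, 'fy': 403.89358651019097, 'cx': 317.8196545920217, 'cy': 242.85913172096824, 'mount': array([[ 8.60258315e-04, -9.57974272e-01, -2.86852843e-01,
         7.29667113e-02],
       [ 9.99999629e-01,  8.11042920e-04,  2.90391907e-04,
         1.17335630e-04],
       [-4.55380084e-05, -2.86852986e-01,  9.57974615e-01,
        -1.42147418e-01],
       [ 0.00000000e+00,  0.00000000e+00,  0.00000000e+00,
         1.00000000e+00]])} 0.0187
{'t': 0.1, 'q': array([-1.11150906,  0.50825457, -0.23754289,  1.50101673,  0.12570291,
        1.14887143, -0.15477602]), 'joint_velocities': array([ 0.00117896, -0.00208759,  0.00110107, -0.00354915,  0.00125631,
       -0.00117234,  0.00153852]), 'tau': array([-4.77736481e-03, -6.21830678e+01, -2.19492830e+00, -2.50204289e+01,
        1.23431897e-02,  7.76992209e-03,  7.13201803e-05]), 'eef_pos': array([0.21644547, 0.58586399, 0.23052205]), 'tcp_rot': array([ 1.75950328e-01,  9.84398737e-01, -7.70138707e-04, -1.27470294e-04]), 'force': array([-0.26728881, -0.21454937, -0.9862622 ]), 'ft_torque': array([ 0.0523381 ,  0.01740294, -0.03349447]), 'finger_force': 0.0, 'opening': 1.0043574218672422}
```

View pics/top0.png

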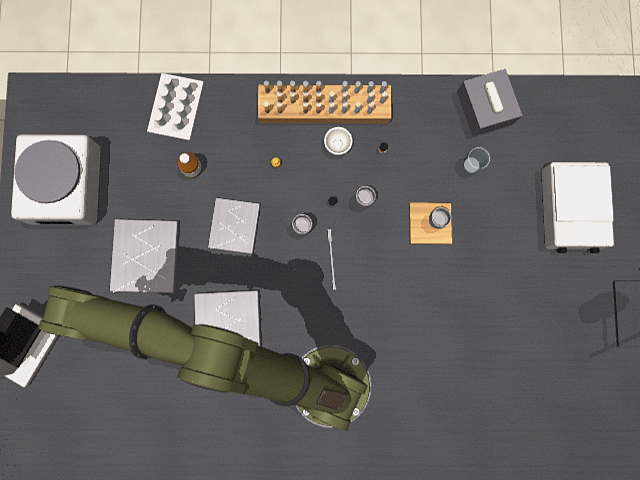

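View pics/scene0.png

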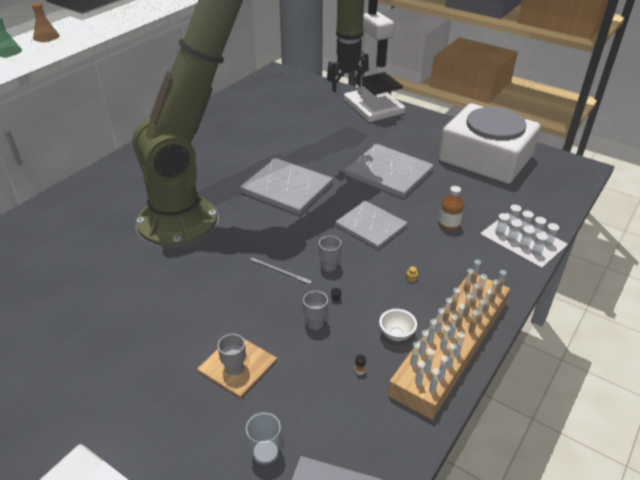

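The top view shows the free cups at about (303,223) and (366,196), with the stopper between them at (333,201). The store cup is at (440,217) on the wooden board. There are three foil boards, near (145,255), (234,225) and (228,320), and the last is partly hidden by the arm. The scene view shows all three whole, at (390,170), (371,222) and (287,185).

```bash
cat > h.py <<'E'
from rig import manip,kinematics,cams,job
import cv2,numpy as np
from scipy.spatial.transform import Rotation as Ro
def ray(m,uv,z,R=None,t=None):
    """pixels -> world points on plane z (fixed cameras)"""
    uv=np.atleast_2d(np.array(uv,float)); R=m["R"];t=m["t"]
    d=np.c_[(uv[:,0]-m["cx"])/m["fx"],(uv[:,1]-m["cy"])/m["fy"],np.ones(len(uv))]@R
    c=-R.T@t
    return c+d*((z-c[2])/d[:,2])[:,None]
def wristmodel():
    o=manip.get_obs(); m=dict(cams.camera_model("wrist")); T=np.eye(4)
    T[:3,:3]=Ro.from_quat(o["tcp_rot"]).as_matrix();T[:3,3]=o["eef_pos"]
    W=T@m["mount"]; m["R"]=W[:3,:3].T; m["t"]=-W[:3,:3].T@W[:3,3]
    return m
def cloud(m,d):
    v,u=np.mgrid[:480,:640]
    c=np.dstack([(u-m["cx"])/m["fx"]*d,(v-m["cy"])/m["fy"]*d,d])
    w=(c-m["t"])@m["R"]; w[d<=0]=np.nan; return w
E
python3 - <<'E'
from h import *
m=cams.camera_model("scene"); p=cv2.imread("pics/scene0.png"); d=np.load("pics/scene0.npy")
g=p.max(2).astype(int)
sat=p.max(2).astype(int)-p.min(2)
mask=((g>95)&(sat<30)).astype(np.uint8)*255
mask=cv2.morphologyEx(mask,cv2.MORPH_OPEN,np.ones((3,3)))
mask=cv2.morphologyEx(mask,cv2.MORPH_CLOSE,np.ones((5,5)))
n,l,s,c=cv2.connectedComponentsWithStats(mask)
for i in range(1,n):
    if 1000<s[i,4]<9000 and s[i,1]>100:
        cs=cv2.findContours((l==i).astype(np.uint8),cv2.RETR_EXTERNAL,cv2.CHAIN_APPROX_NONE)[0]
        k=max(cs,key=len)[:,0]
        w=ray(m,k,.018)[:,:2]
        print(s[i],c[i],cv2.minAreaRect((w*1000).astype(np.float32)))
for n in("scene","top"):
    m=cams.camera_model(n);w=cloud(m,np.load(f"pics/{n}0.npy")); 
    z=w[...,2]
    for name,(x,y) in dict(free1=(303,223),free2=(366,196),store=(440,217)).items():
        if n=="top": g=ray(m,(x,y),.07)[0]
        else: g=C[name]
        if n=="top": 
            print(name,g)
    if n=="scene": C={}; continue
p=cv2.imread("pics/top0.png");m=cams.camera_model("top")
hsv=cv2.cvtColor(p,cv2.COLOR_BGR2HSV)
wd=cv2.inRange(hsv,(8,60,120),(30,255,255)); wd[:190]=0;wd[:,:380]=0
k=cv2.findContours(wd,0,1)[0];k=max(k,key=cv2.contourArea)[:,0]
print("wood",cv2.minAreaRect((ray(m,k,.012)[:,:2]*1000).astype(np.float32)))
w=cloud(m,np.load("pics/top0.npy"))
for name,(x,y) in dict(free1=(303,223),free2=(366,196),store=(440,217)).items():
    zt=.096 if name=="store" else .084
    W=w[y-25:y+25,x-20:x+20].reshape(-1,3); W=W[(W[:,2]>zt-.012)&(W[:,2]<zt+.012)]
    print(name,len(W),cv2.minEnclosingCircle((W[:,:2]*1000).astype(np.float32)),W[:,2].max())
E
```

```text
[ 202  198   94   31 1637] [248.64996946 215.00122175] ((164.5023651123047, 131.02293395996094), (296.5219421386719, 140.1751251220703), 26.398393630981445)Traceback (most recent call last):
  File "<stdin>", line 20, in <module>
NameError: name 'C' is not defined. Did you mean: 'c'?
```

Run:
```python
from h import *
for n in("scene","top"):
    m=cams.camera_model(n); w=cloud(m,np.load(f"pics/{n}0.npy")); z=np.nan_to_num(w[...,2],nan=-1)
    mask=((z>.009)&(z<.03)).astype(np.uint8)
    mask=cv2.morphologyEx(cv2.morphologyEx(mask,cv2.MORPH_CLOSE,np.ones((3,3))),cv2.MORPH_OPEN,np.ones((3,3)))
    for k in cv2.findContours(mask,0,1)[0]:
        if cv2.contourArea(k)<600: continue
        k=k[:,0];g=ray(m,k,.015)[:,:2]
        print(n,k.mean(0).round(),np.round(np.hstack([np.ravel(q) for q in cv2.minAreaRect((g*1000).astype(np.float32))]),1))
p=cv2.imread("pics/top0.png")
for name,(x,y) in dict(free1=(303,223),free2=(366,196),store=(440,217)).items():
    zt=.096 if name=="store" else .084
    W=w[y-25:y+25,x-20:x+20].reshape(-1,3); W=W[(W[:,2]>zt-.012)&(W[:,2]<zt+.012)]
    print(name,len(W),cv2.minEnclosingCircle((W[:,:2]*1000).astype(np.float32)),np.nanmax(W[:,2]) if len(W) else 0)
    print(ray(m,(x,y),zt))
print("stopper",ray(m,(333,201),.028),"spat",ray(m,[(329,230),(334,289)],.005),"vial/weight",ray(m,[(383,147),(276,162)],.04))
```

```text
scene [238. 368.] [ 506.8 -317.5  132.9  132.    89.7]
scene [371. 225.] [494.6 299.9 151.8 167.4  82.6]
scene [178. 225.] [ 27.9 -15.6 230.9 201.1  55.8]
scene [287. 186.] [172.  317.6 241.8 217.7   3.8]
scene [389. 170.] [396.  583.4 225.6 236.9  88.8]
scene [374. 105.] [121.3 943.3 184.1 234.9  62.4]
scene [89. 91.] [-8.530e+02  4.425e+02  6.770e+01  9.165e+02  7.000e-01]
scene [419.  24.] [-118.7 1744.7  263.   317.5    0. ]
top [339. 361.] [ 72.3 -26.7 205.7  77.6  72.7]
top [ 33. 359.] [ 76.3 896.3  69.1 183.5  55.7]
top [230. 311.] [2.076e+02 3.170e+02 1.548e+02 2.031e+02 2.000e-01]
top [627. 313.] [ 218.6 -906.8   86.8  203.    86.4]
top [143. 255.] [391.9 581.5 207.1 226.   89.3]
top [431. 221.] [ 5.013e+02 -3.164e+02  1.362e+02  1.352e+02  2.000e-01]
top [233. 225.] [488.  303.  146.1 161.6  81.4]
free1 79 ((483.5808410644531, 89.00958251953125), 30.843387603759766) 0.09305043767389863
[[0.48395223 0.0843859  0.084     ]]
free2 84 ((570.984130859375, -104.6766357421875), 30.60597801208496) 0.09557624878445727
[[ 0.56752338 -0.10625683  0.084     ]]
store 95 ((504.3982849121094, -329.43695068359375), 31.626087188720703) 0.10667852564505421
[[ 0.5019677  -0.32654195  0.096     ]]
stopper [[ 0.56238891 -0.00879859  0.028     ]] spat [[ 0.47422363  0.00288896  0.005     ]
 [ 0.28965641 -0.01232739  0.005     ]] vial/weight [[ 0.73307298 -0.16563378  0.04      ]
 [ 0.68324421  0.16966613  0.04      ]]
```

```bash
cat >> h.py <<'E'
PSI=np.pi/2
Q=np.array([np.cos(PSI/2),np.sin(PSI/2),0,0])
def rim(guess,zr,tag):
    """rim circle near guess from a wrist picture: centre on plane z=zr"""
    m=wristmodel(); p,d=cams.capture("wrist"); cv2.imwrite(f"pics/{tag}.png",p)
    w=cloud(m,d); z=np.nan_to_num(w[...,2],nan=-1)
    near=np.hypot(w[...,0]-guess[0],w[...,1]-guess[1])<.05
    k=((z>zr-.006)&(z<zr+.008)&near).astype(np.uint8)
    k=cv2.morphologyEx(k,cv2.MORPH_OPEN,np.ones((2,2)))
    v,u=np.nonzero(k); g=ray(m,np.c_[u,v],zr)[:,:2]
    h=cv2.convexHull((g*1000).astype(np.float32))
    (cx,cy),r=cv2.minEnclosingCircle(h); e=cv2.fitEllipse(h)
    print(tag,"n",len(u),"circle",round(cx,1),round(cy,1),round(r,1),"ell",np.round(np.hstack([np.ravel(q) for q in e]),1),"zmed",np.median(z[k>0]).round(4))
    return np.array([cx,cy])/1000
def force(n=8):
    f=[]
    for _ in range(n): f.append(manip.get_obs()["force"]); manip.wait(.03)
    return np.mean(f,0)
E
python3 - <<'E'
from h import *
for P in[(.484,.087,.2),(.484,.087,.042),(.57,-.105,.042),(.503,-.328,.22),(.503,-.328,.1),(.49,.302,.22)]:
    q=kinematics.ik(np.array(P),Q); print(None if q is None else np.round(q,2))
manip.reach([.484,.087,.19],Q)
print(manip.get_obs()["t"])
rim((.484,.087),.084,"w1"); print(force(),manip.get_obs()["t"])
E
```

```text
[-0.4   0.34  0.24  1.89 -0.1   0.92 -0.12]
[-0.32  0.56  0.13  2.08 -0.15  0.51 -0.08]
[ 0.01  0.66  0.21  1.85 -0.21  0.66  0.34]
[-0.02  0.65  1.    1.6  -0.58  1.21  1.09]
[ 0.12  0.7   0.71  1.74 -0.56  0.91  1.07]
[-0.66  0.44  0.1   1.66 -0.05  1.05 -0.55]
2.1417
w1 n 1533 circle 485.7 89.5 30.1 ell [485.9  89.5  58.8  60.  178.6] zmed 0.0831
[0.02831018 0.09575636 0.01089186] 2.4583
```

```bash
cat >> h.py <<'E'
def lift(c,h=.10):
    manip.line_to([c[0],c[1],.135],speed=.12); f0=force()
    hit=manip.line_to([c[0],c[1],.042],speed=.12,guard=12)
    manip.grasp(60); o=manip.get_obs(); print("hit",hit,"open",o["opening"],"ff",o["finger_force"])
    manip.line_to([c[0],c[1],.042+h],speed=.1); manip.wait(.3)
    f1=force(); o=manip.get_obs(); print("weight",f1-f0,"ff",o["finger_force"],"t",o["t"]); return f1-f0
def putback(c):
    hit=manip.line_to([c[0],c[1],.043],speed=.09,guard=8); print("put hit",hit,manip.get_obs()["eef_pos"])
    manip.ungrasp(); manip.line_to([c[0],c[1],.19],speed=.15)
E
python3 - <<'E'
from h import *
c=np.array([.4858,.0895]); lift(c)
p,_=cams.capture("wrist"); cv2.imwrite("pics/held1.png",p)
E
```

```text
hit False open 0.6793375978389589 ff 63.02198803983629
weight [ 0.10414073  0.27084171 -3.18667675] ff 64.62181471288204 t 6.35
```

View pics/held1.png

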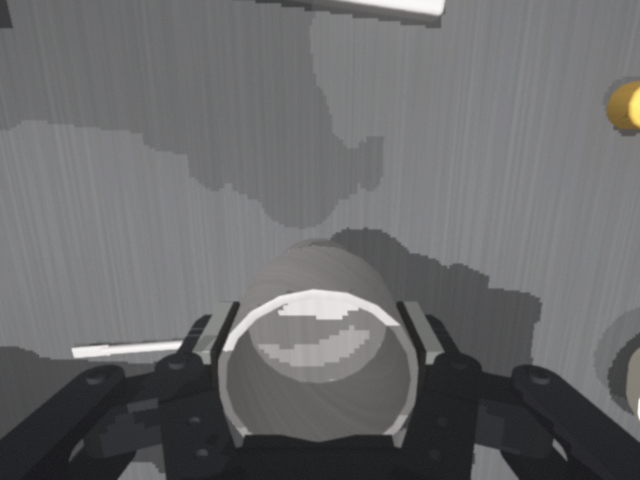

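The picture shows the cup held upright with its rim centred at about (318,370), between the pads. It weighs about 325 g, so it is probably the heavier one. I'll put it back and weigh the other.

Run:
```python
from h import *
c=np.array([.4858,.0895]); putback(c)
rim(c,.084,"w1b")
manip.reach([.570,-.105,.19],Q)
c2=rim((.57,-.105),.084,"w2"); lift(c2)
np.save("c2.npy",c2)
m=wristmodel();print(m["t"])
```

```text
put hit True [0.48518155 0.08934965 0.04301941]
w1b n 1556 circle 485.1 89.4 30.1 ell [484.9  89.3  58.9  60.  176.5] zmed 0.0831
w2 n 1569 circle 573.4 -103.5 30.0 ell [ 573.3 -103.6   59.1   59.8    2.5] zmed 0.083
hit False open 0.7035809178236561 ff 63.617791682481766
weight [-0.02728359 -0.19431898 -1.31646446] ff 64.59792762994766 t 13.8417
[-0.57341181 -0.11105166  0.26344756]
```

Run:
```python
from h import *
c2=np.load("c2.npy")
manip.line_to([c2[0],c2[1],.205],speed=.15)
manip.reach([.503,-.403,.205],Q)
s=rim((.503,-.328),.096,"ws"); np.save("s.npy",s); o=manip.get_obs();print(o["eef_pos"],o["t"],o["finger_force"])
```

```text
ws n 1751 circle 505.8 -329.7 29.8 ell [ 505.8 -329.7   59.1   59.3  165.8] zmed 0.0951
[ 0.50460233 -0.40053664  0.20468337] 15.6333 64.5789746940136
```

View pics/ws.png

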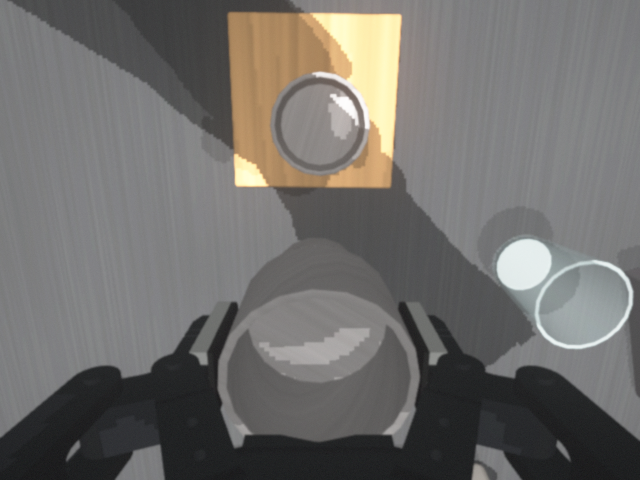

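The store cup's rim is clear of the held cup, at about (320,122). The held rim's left and right edges, at (218,417), centre on the camera axis as expected. I'll take one more settled look, then line up and lower the cup with a guard.

Run:
```python
from h import *
manip.wait(.3); print(manip.get_obs()["eef_pos"])
s=rim((.503,-.328),.096,"ws2")
t=s.copy()
manip.line_to([t[0],t[1],.175],speed=.1); manip.wait(.4)
o=manip.get_obs(); e=o["eef_pos"][:2]-s; print("err",e); t=t-e
manip.line_to([t[0],t[1],.150],speed=.05); manip.wait(.2); print(manip.get_obs()["eef_pos"]-[*s,0],force())
hit=manip.line_to([t[0],t[1],.101],speed=.04,guard=5)
o=manip.get_obs(); print(hit,o["eef_pos"]-[*s,0],force(),o["t"])
p,_=cams.capture("wrist"); cv2.imwrite("pics/nest.png",p)
np.save("s.npy",t)
```

```text
[ 0.50357048 -0.40222267  0.205092  ]
ws2 n 1769 circle 505.9 -329.7 29.8 ell [ 505.8 -329.8   59.1   59.2   32.6] zmed 0.0951
err [-8.43223147e-05 -2.49887158e-04]
[2.61995572e-04 1.31243975e-04 1.50330486e-01] [ 0.06807353 -0.13619337 -1.18929474]
True [0.00018686 0.00029784 0.10124479] [-0.39361123  0.28771691  6.11104173] 19.625
```

View pics/nest.png

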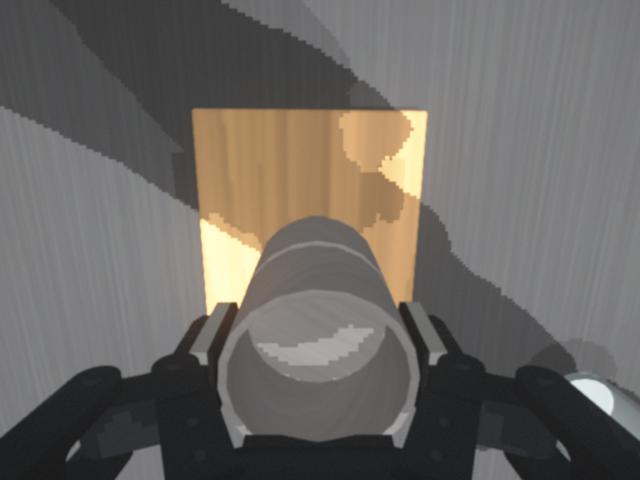

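The cup is fully down. Contact came at TCP z = 0.101, and both rims show as concentric arcs at rows 243 and 292. I'll release, retreat and check the rim, then re-locate the heavy cup and lift it.

Run:
```python
from h import *
t=np.load("s.npy"); manip.ungrasp(); manip.wait(.5)
manip.line_to([t[0],t[1],.25],speed=.12); manip.wait(.2)
rim(t,.142,"nested")
manip.reach([.485,.089,.19],Q); manip.wait(.2)
c=rim((.485,.0894),.084,"w1c"); lift(c)
manip.line_to([c[0],c[1],.215],speed=.15)
m=wristmodel(); print(manip.get_obs()["t"])
manip.reach([.49,.302,.215],Q); manip.wait(.8)
f=force();o=manip.get_obs();print(f,o["eef_pos"],o["finger_force"],o["t"])
p,_=cams.capture("scene"); cv2.imwrite("pics/end.png",p)
```

```text
nested n 1515 circle 505.8 -329.5 30.1 ell [ 505.7 -329.5   59.1   60.   172.9] zmed 0.141
w1c n 1548 circle 484.9 89.3 30.1 ell [4.849e+02 8.930e+01 5.890e+01 5.980e+01 4.000e-01] zmed 0.083
hit False open 0.6791886916944637 ff 62.98081272281706
weight [ 0.18903706  0.14994406 -3.163833  ] ff 64.6035297238268 t 28.175
28.8083
[-0.02154727  0.14435202 -3.3872427 ] [0.48998184 0.30198376 0.21498298] 64.65178948128596 30.7333
```

View pics/end.png

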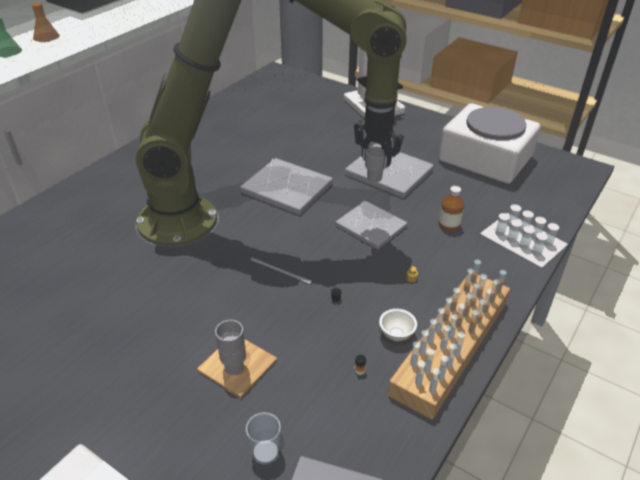

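The lighter cup stands nested at (231,345), with its rim at 0.142 m as expected. The heavier cup is held upright above the small foil board, at about (375,160), and the bystanders look unmoved.

```bash
python3 -c "
from h import *
print(job.finish_job())"
```

```text
the job is handed in; nothing more can be done
None
```

I handed the job in at about 31 s: the lighter cup (about 134 g) is nested fully down and released in the store cup, and the heavier (about 325 g) is held still and upright about 17 cm above the bench (15 cm above the top of the 160 x 140 foil board), though no verdict came back.

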